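# Clear the remote onto its rest, lift the bolt over its keeper, hold the tray ajar

## Robot

A 6-joint arm with a two-finger parallel gripper is mounted at the origin on the work surface. World frame = base frame: x ahead of the robot, y to its left, z up, the work surface at z = 0. Lengths are in mm, angles in degrees, forces in N, time in s.
With the tool pointing down it reaches from about 350 to 725 mm from the base axis. Payload 4.3 kg.
Tool frame: the origin (TCP) lies midway between the tips of the shut fingers; the grasp point (between the pads) lies 19 mm behind it; z points along the fingers, y is the line along which they close (so a half turn about z gives the same grasp; the last joint's range is limited). The gripper opens to 85 mm and grips with 20 to 120 N. Pads are 22 mm wide; open, the fingers measure 114 mm over their backs; the gripper's body (76 mm by 85 mm) begins 54 mm behind the grasp point. The pads swing forward as they close: fully open they stand 13 mm farther back than shut.
Start: joints at [63.352, 21.618, 4.641, 73.018, 0, 83.68], TCP at [199.765, 539.222, 231.329] pointing down, gripper open.
Joint ranges: [-156.06, 156.06], [-48.1, 94.91], [-58.44, 69.94], [-101.28, 121.22], [-78.64, 73.56], [-180, 180]. Speed limits (degrees/s): [147.25, 147.25, 180, 180, 180, 180].

## Interface

Orientations are given as a 3x3 rotation matrix whose columns are the frame's x, y, z axes.
In Python, from workcell import observe, grab_frame, camera_params, finish_job, regions_of gives the robot as it stands. The module is installed in compiled form; this text tells all that it offers.
- The arm moves only by the tool apply_moves, never from a script. Its argument "plan" is a list of rows, each an object with "jaw": the opening, from 0 (shut) to 1 (fully open); "delta_pos": the shift along the tool's x, y, z in fractions of the full range, 1 being 0.75 m, a list of three; "angular": the turn, a rotation vector about the tool's x, y, z in shares of 4 rad (1.0 is 4 rad), a list of three. In form: [{"jaw": jaw, "delta_pos": [dx, dy, dz], "angular": [rx, ry, rz]}, ...]. A call has 1 to 12 rows; each row is the pose to reach, as a shift and turn from the pose commanded when the call began, along the tool's axes at that moment; what a row does not reach only later rows make up. A row lasts 1/12 s, in which the tool goes at most 41.7 mm and 7.16 degrees, less where a joint would pass 70% of its speed; a pose out of reach is approached as far as the arm can. No shift or turn number may pass 1 either way. A call with a gripper value outside its range is refused whole. The fingers move at their own pace and stop on an object; the grip force is fixed at half the most. Time passes only in rows, so rows that repeat a pose let the fingers close. It gives the time, the measured TCP pose, the force, the opening and the grip force at its end, in the units of the state.
- observe(): the state, without advancing time (a new reading comes with each control period).
- grab_frame(name): name is "scene" or "top"; returns the picture (420x560x3 uint8, red, green, blue); there is no depth.
- camera_params(name): a dict with "fx", "fy", "cx", "cy" (pixels), "k1" (the pictures are not rectified: a ray, as slopes to the right and down, at radius r is drawn at 1 + k1 r^2 times it, then the intrinsics apply), "R" (3x3) and "t" (3): a world point X has camera coordinates R X + t. Camera axes: x right, y down, z forward; pixel columns grow to the right and rows downward; lengths in mm; the calibration is good to about 2 mm. A picture is of the moment at which its call begins. camera_params takes no time and is no camera call.
- finish_job(): hands the job in; it is judged then, once.
Trained networks look in the newest picture that a camera, given by its name, has taken for a name from the list of things; names that differ only in an ending like _2 or _b are one class to them, and where a whole thing is asked for, a point or a joint stands for the part that bears it (a point fixed in the world has none). Each returns a list of dicts, best first, with "p" (0 to 1); they miss things now and then, are a little off and sometimes report something else, mostly with a low value. They report only what shows in the picture. A call takes as long as a camera call. They do not tell look-alikes from the thing itself.
- regions_of(target, camera): "pixels" (420x560 bool, what is visible of it) and "extent" ([left, top, right, bottom] in pixels, round what is visible of it).
The state is a dict: "t": time; "joint_pos": joint angles; "qvel": joint speeds; "joint_efforts": joint torques, N m; "tool_pos": TCP position; "tcp_rot": TCP orientation; "wrist_force": force on the tool from outside, world axes, zero at the start; "wrist_torque": the same for the moment, N m; "opening": finger opening in mm; "grasp_force": force on a finger pad.
Only numpy, scipy, OpenCV 4.12 (cv2) and the standard library are available. Lean on these libraries where they do the work, as an engineer would, in place of code of your own. Each camera call takes 0.05 s, during which the arm holds its last target. There are 200 camera calls.

## Task

The remote control is lying in the way of the organizer's pull-out tray: first lay it, buttons up, centred lengthwise along the top of the narrow wooden rest, and let go of it. Then take the steel pull on the tray front, lift its sagging bolt over the bent keeper while pulling the tray out, without forcing the bolt against the keeper, and finish still holding the pull, with the bolt held up (higher than the keeper) and the sprung tray held about 10 cm open. Leave the dish, the keys and the nail clipper where they are.

Things in the scene. Friction and masses are not known exactly. Their poses are not given: they have to be found in the camera images.
- organizer: Fixed white plastic drawer organizer, housing 200 (x) x 220 (y) x 68 mm (z), one pull-out tray. Origin: centre of the housing's underside, on the console. x points to its back: the tray comes out along -x. The tray front is a 12 mm panel reaching to x = -112 mm, from 10 to 62 mm above the console.
- rest: Fixed wooden rest for the remote: base plate 140 x 70 x 10 mm with an upright rib on its middle line, 130 mm long (x), only 26 mm wide (y), flat level top 60 mm above the console. Origin: centre of the underside; x along the rib. It stands left or right of the organizer's front, the dish on the other side.
- remote: Loose grey plastic remote control, 150 (x, long) x 42 (y) x 20 mm (z), about 0.11 kg, lying buttons up on the console in front of the tray. Origin: centre of the underside; z up through the buttons. On the rest it lies over the rib's centre, long axis along the rib, either way round.
- latch: Steel bolt with pull, middle of the tray front. Origin: middle of the pull, a plate 34 (x) x 12 (y) x 26 mm (z) sticking out towards the robot, 22 mm wide (y) flange at its end; grip across y. Axes as organizer; shut and down it is at (-144, 0, 63) mm in the organizer's frame. Bolt rod: upright, 10 mm thick, at x = 22, lower end 53 mm below the origin. Moves with joints tray and bolt.
- keeper: Fixed bent steel keeper at the organizer's foot; origin and axes those of the organizer. Its upturned lip, 44 mm wide (y), stands at x = -136 to -140 mm, top 22 mm above the console. The shut bolt rod hangs behind it, end 10 mm above the console, with 9 mm play. Raised 12 mm or more it passes over; it is past the lip once the tray is 23 mm out.
- tray (a joint): Slide of the tray, m: 0 shut, grows as it comes out (along the organizer's -x), stop at 0.15. A spring shuts it: about 2 N at 0, 5 N at 0.10.
- bolt (a joint): Vertical slide of the bolt on the tray, m: 0 down, stop at 0.026. Its weight and a spring push it down with about 2 to 3 N. More than 0.012 clears the keeper.
- dish: Loose dark blue ceramic dish, 110 mm across, 35 mm high; leave it alone. Origin: centre of the underside.
- keys: Loose set of three aluminium keys on a ring, about 85 mm across, 6 mm high, on the console to the left of the organizer; leave it alone. Origin: centre of the ring, underside.
- clipper: Loose steel nail clipper, 60 x 13 x 13 mm, on top of the organizer; leave it alone. Origin: centre of the underside.
There are look-alikes about, which are no part of the job. There is more than one size of the rest; the one meant has the size given above.

How it is judged:
By the outcome, as a careful person would: the job done as asked, in the order asked, and still so for the second after the job is handed in, while the arm keeps its last pose, push and grip.
It also fails if it takes over 58 s, if anything falls off the work surface, if the arm or the gripper's body presses on something with over 40 N, if the wrist force passes 120 N, or if a joint passes its speed limit or range.

## Working session

There is one attempt and no reset: what is moved stays moved. The work goes in short steps, Python scripts to look and compute and a tool call to move; the robot and the scene stay as the last step left them, time stands still between calls to the robot, and variables do not carry over. Pictures are saved under pics/ and viewed, at most 10 in all, crops included, and the job is handed in when it is done.

Besides the shell and the picture viewer there is one more tool, called after ">>>" as name(argument=value, ...) on one line, values as JSON. apply_moves: Moves the arm, as the interface text tells. Its arguments: {"type":"object","properties":{"plan":{"type":"array"}},"required":["plan"]}

```bash
mkdir -p pics; cat > h.py <<'E'
import numpy as np, cv2
from workcell import *
def proj(c,X):
    X=np.atleast_2d(X)@np.array(c["R"]).T+np.array(c["t"]); s=X[:,:2]/X[:,2:]
    s=s*(1+c["k1"]*(s**2).sum(1,keepdims=True)); return s*[c["fx"],c["fy"]]+[c["cx"],c["cy"]]
def ray(c,uv,z):
    d=(np.atleast_2d(uv).astype(float)-[c["cx"],c["cy"]])/[c["fx"],c["fy"]]; s=d.copy()
    for _ in range(30): s=d/(1+c["k1"]*(s**2).sum(1,keepdims=True))
    R=np.array(c["R"]);t=np.array(c["t"]); D=np.c_[s,np.ones(len(s))]@R; o=-R.T@t
    return o+D*((z-o[2])/D[:,2])[:,None]
def save(n,im): cv2.imwrite("pics/"+n,cv2.cvtColor(im,cv2.COLOR_RGB2BGR))
E
python3 - <<'E'
from h import *
for n in("scene","top"):
    save(n+"0.png",grab_frame(n)); c=camera_params(n); print(n,-np.array(c["R"]).T@np.array(c["t"]))
    for t in("remote","rest","organizer","latch","dish","keeper"):
        for r in regions_of(t,n)[:4]:
            m=r["pixels"]; v,u=np.nonzero(m); (cx,cy),wh,a=cv2.minAreaRect(np.c_[u,v].astype(np.float32))
            print(t,round(r["p"],2),r["extent"],m.sum(),np.round([u.mean(),v.mean(),*wh,a],1))
E
```

```text
scene [1396.06528606  327.37327023  869.84138294]
remote 0.68 [272.5, 202.4, 337.7, 236.8] 1043 [304.9 219.3  64.9  17.9  12.5]
remote 0.58 [283.6, 215.2, 295.9, 236.5] 181 [287.5 227.   11.2  21.   26.6]
rest 0.86 [174.7, 139.5, 208.8, 191.3] 1106 [193.1 170.9  27.2  49.9   3.8]
rest 0.86 [251.1, 157.5, 276.7, 192.1] 588 [261.  177.1  36.7  19.1  74.1]
rest 0.67 [115.9, 176.6, 177.3, 258.8] 3052 [148.8 221.9  43.1  87.   21.2]
organizer 0.93 [184.8, 216.5, 324.8, 350.8] 11613 [256.9 283.3 120.5 129.8  28.6]
latch 0.57 [280.6, 216.6, 294.5, 237.0] 193 [287.9 226.6  11.8  21.8  22.6]
dish 0.8 [381.5, 215.4, 432.8, 253.5] 1415 [407.5 236.   49.6  35.1  18.4]
dish 0.71 [272.8, 202.9, 336.6, 232.5] 1014 [305.1 219.2  64.7  17.8  11.3]
top [ 431.14384473   17.06218035 1135.50163684]
remote 0.56 [250.4, 235.4, 308.4, 254.1] 876 [278.2 244.9  16.1  56.3  86.6]
rest 0.96 [376.5, 238.4, 423.1, 293.5] 1361 [400.6 268.3  54.8  26.2  61.9]
rest 0.75 [374.9, 150.8, 423.6, 229.4] 2532 [398.4 188.8  74.   36.5  72.7]
rest 0.73 [318.1, 267.2, 355.8, 308.0] 715 [336.3 286.1  38.6  19.4  60.5]
organizer 0.89 [241.3, 113.2, 332.0, 214.6] 7085 [285.1 157.9  85.5 101.1   5. ]
latch 0.54 [377.7, 240.7, 422.4, 297.6] 1413 [400.6 268.7  55.3  26.6  60.9]
dish 0.64 [170.0, 228.6, 203.7, 270.1] 1253 [186.4 249.5  40.   37.   90. ]
dish 0.53 [241.2, 113.9, 331.5, 216.4] 7077 [285.  158.   85.6 100.2   3.9]
keeper 0.47 [275.2, 198.7, 290.7, 207.7] 65 [283.7 204.2   9.   16.   90. ]
keeper 0.32 [273.5, 161.8, 290.7, 174.7] 101 [282.4 165.5  21.6   5.   36.9]
```

View pics/scene0.png

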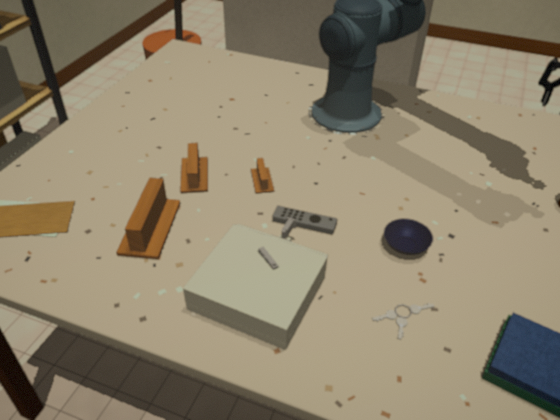

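View pics/top0.png

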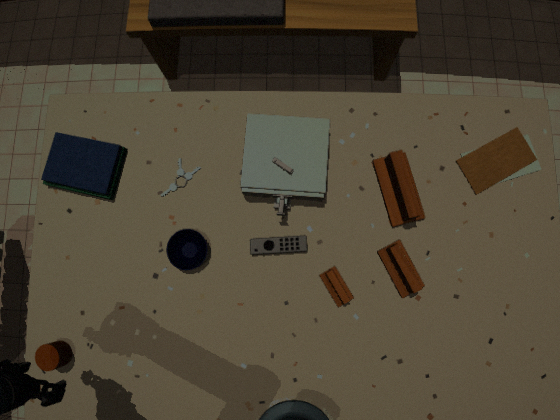

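The scene view shows one remote (305,219), three rests at (149,222), (193,171) and (261,177), the organizer (257,283) and the dish (407,236). In the top view the rests are large (398,189), medium (400,268) and small (336,286), the remote is at (278,245) and the pull at (283,205). Rest candidates are these three, to be chosen by base-plate size (140x70).

```bash
python3 - <<'E'
from h import *
c=camera_params("top"); im=grab_frame("top")
for t,z in(("rest",10),("remote",20),("organizer",68)):
    for r in regions_of(t,"top")[:3]:
        v,u=np.nonzero(r["pixels"]); 
        k=cv2.findContours(r["pixels"].astype(np.uint8),0,1)[0]; k=max(k,key=len)[:,0,:]
        (x,y),wh,a=cv2.minAreaRect(ray(c,k,z)[:,:2].astype(np.float32)); print(t,round(r["p"],2),np.round([x,y,*wh,a],1))
cs=camera_params("scene")
for r in regions_of("remote","scene")[:1]:
    k=max(cv2.findContours(r["pixels"].astype(np.uint8),0,1)[0],key=len)[:,0,:]
    print("scene remote",cv2.minAreaRect(ray(cs,k,14)[:,:2].astype(np.float32)))
crop=im[90:320,220:440]; crop=cv2.convertScaleAbs(cv2.resize(crop,None,fx=2.6,fy=2.6,interpolation=3),alpha=1.8)
save("crop1.png",crop)
s=grab_frame("scene"); save("crop2.png",cv2.convertScaleAbs(cv2.resize(s[140:360,100:350],None,fx=2.7,fy=2.7,interpolation=3),alpha=1.3))
E
```

```text
rest 0.92 [ 667.7 -272.6  202.1   99.1   15.7]
rest 0.69 [ 402.1 -103.7  102.6   54.2   32.3]
rest 0.56 [ 448.5 -275.1  140.7   73.1   27.7]
remote 0.92 [506.6  49.4  47.3 148.    2.6]
organizer 0.8 [713.7  34.8 225.7 268.2  86.4]
organizer 0.74 [708.7  39.1  62.4  15.8  58.8]
organizer 0.29 [614.   42.2 211.1  68.1  85.2]
scene remote ((513.5693969726562, 46.421756744384766), (61.0296630859375, 153.51605224609375), 4.58936071395874)
```

View pics/crop1.png

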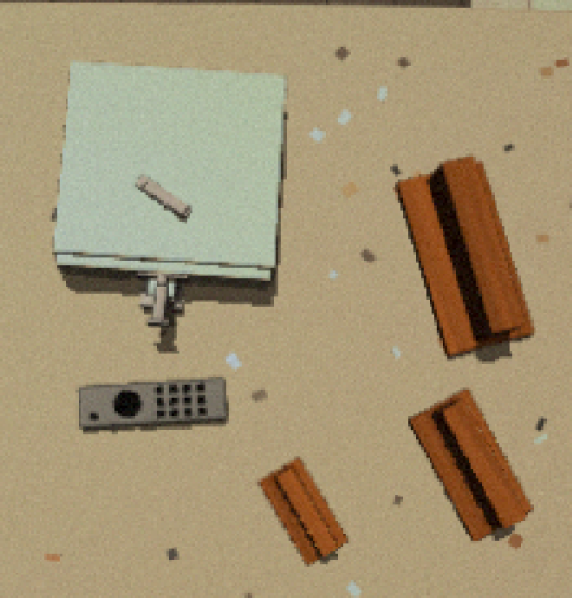

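View pics/crop2.png

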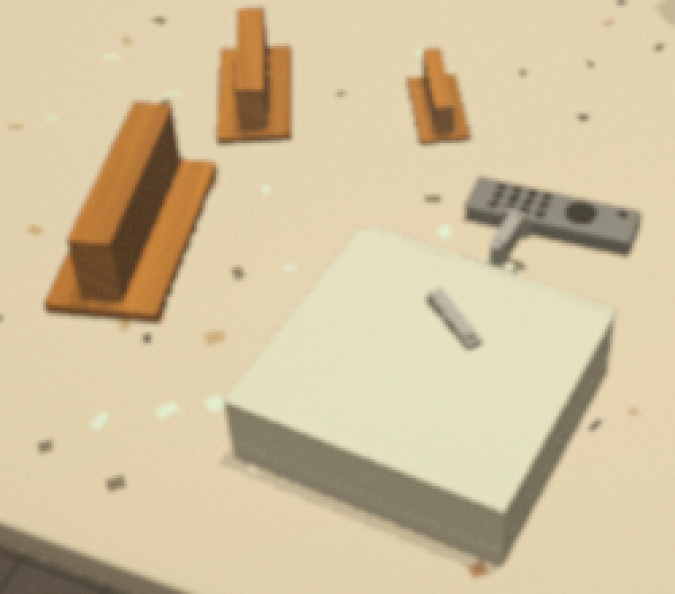

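The crops show the medium rest at top pixel (400,268), measured at 141x73 mm: that is the 140x70 one. The large one measures 202x99 and the small one 103x54. Next I fit exact poses by silhouette in both cameras.

```bash
cat > fit.py <<'E'
from h import *
from scipy.optimize import minimize
def box(x0,x1,y0,y1,z0,z1): return np.array([[x,y,z] for x in(x0,x1) for y in(y0,y1) for z in(z0,z1)],float)
M={"rest":[box(-70,70,-35,35,0,10),box(-65,65,-13,13,10,60)],"remote":[box(-75,75,-21,21,0,20)],
"organizer":[box(-100,100,-110,110,0,68),box(-112,-100,-105,105,10,62)]}
def sil(c,name,p,z0=0,S=4):
    x,y,a=p; R=np.array([[np.cos(a),-np.sin(a),0],[np.sin(a),np.cos(a),0],[0,0,1]]); m=np.zeros((420*S//2,560*S//2),np.uint8)
    for b in M[name]:
        q=proj(c,b@R.T+[x,y,z0]); h=cv2.convexHull(((q+.5)*S/2*16-8).astype(np.int32).reshape(-1,1,2)); cv2.fillConvexPoly(m,h,1,shift=4)
    return cv2.resize(m.astype(np.float32),(560,420),interpolation=cv2.INTER_AREA)
def fit(name,p0,cams=("top","scene"),z0=0):
    ms=[]
    for n in cams:
        grab_frame(n); c=camera_params(n); g=sil(c,name,p0,z0)
        best=max(regions_of(name,n),key=lambda r:np.minimum(g,r["pixels"]).sum()/np.maximum(g,r["pixels"]).sum()); ms.append((c,best["pixels"].astype(np.float32)))
    iou=lambda p,c,m:(lambda g:np.minimum(g,m).sum()/np.maximum(g,m).sum())(sil(c,name,p,z0))
    def run(S):
        f=lambda q:-sum(iou([q[0],q[1],q[2]/100],c,m) for c,m in S)
        return minimize(f,[p0[0],p0[1],p0[2]*100],method="Nelder-Mead",options=dict(initial_simplex=[[p0[0]+a,p0[1]+b,p0[2]*100+d] for a,b,d in((0,0,0),(9,0,0),(0,9,0),(0,0,9))],xatol=.1,fatol=1e-5))
    for S in [ms]+[[m] for m in ms]:
        r=run(S); print(name,np.round([r.x[0],r.x[1],np.degrees(r.x[2]/100)],1),round(-r.fun/len(S),3))
E
python3 - <<'E'
from fit import *
d=np.radians
fit("rest",[448,-275,d(27.7)]); fit("remote",[506,49,d(92.6)]); fit("organizer",[714,35,d(-3)])
o=observe(); print(o["tcp_rot"],o["opening"])
E
```

```text
rest [ 449.7 -280.5   28.1] 0.471
rest [ 448.  -275.    27.7] 0.0
rest [ 449.7 -280.5   28.1] 0.942
remote [508.4  48.4  94.2] 0.896
remote [508.4  49.6  94.6] 0.95
remote [509.2  46.9  93.2] 0.858
organizer [746.7  31.9  -3.6] 0.94
organizer [746.6  32.7  -3.8] 0.941
organizer [746.7  29.8  -3.5] 0.949
[[-9.37728212e-01  3.47369831e-01 -1.29954578e-07]
 [ 3.47369831e-01  9.37728212e-01  1.20855251e-06]
 [ 5.41676756e-07  1.08815149e-06 -1.00000000e+00]] 85.72901021578829
```

```bash
cat > to.py <<'E'
import sys; from h import *; from scipy.spatial.transform import Rotation as Ro
def to(x,y,z,a):  # tool down, tool-y world yaw a
    o=observe(); R=np.array(o["tcp_rot"]); a=np.radians(a); Y=[np.cos(a),np.sin(a),0]; Z=[0,0,-1]; T=np.c_[np.cross(Y,Z),Y,Z]
    print("t",round(o["t"],2),"tcp",np.round(o["tool_pos"],1),"j",np.round(o["joint_pos"],0),"op",round(o["opening"],1),"F",np.round(o["wrist_force"],1))
    print("delta m",np.round(R.T@(np.array([x,y,z])-o["tool_pos"])/1000,4),"rv",np.round(Ro.from_matrix(R.T@T).as_rotvec(),4))
if __name__=="__main__": to(*map(float,sys.argv[1:]))
E
python3 to.py 508.5 48.8 100 4.3
python3 - <<'E'
from fit import *
for i in range(2): fit("rest",[449.7,-280.5,np.radians(28.1)])
E
```

```text
t 1.6 tcp [199.7 539.2 231.3] j [63. 22.  5. 73.  0. 84.] op 85.7 F [ 0.4 -0.6 -0.3]
delta m [-0.4599 -0.3526  0.1313] rv [ 0.    -0.     1.141]
rest [ 449.4 -279.8   28.5] 0.468
rest [ 449.7 -280.5   28.1] 0.0
rest [ 449.4 -279.8   28.5] 0.937
rest [ 452.  -277.4   29. ] 0.916
rest [ 451.9 -276.    27.9] 0.962
rest [ 446.1 -282.3   28.2] 0.905
```

The rows are not in the units I measure in: shifts go in shares of 0.75 m and turns go in shares of 4 rad. I convert before sending: -0.46 m / 0.75 = -0.6133, -0.3525 m / 0.75 = -0.47, 1.141 rad / 4 = 0.2853.

>>> apply_moves(plan=[{"jaw": 1, "delta_pos": [-0.6133, -0.47, 0.1067], "angular": [0, 0, 0.2853]}, {"jaw": 1, "delta_pos": [-0.6133, -0.47, 0.1067], "angular": [0, 0, 0.2853]}, {"jaw": 1, "delta_pos": [-0.6133, -0.47, 0.1067], "angular": [0, 0, 0.2853]}, {"jaw": 1, "delta_pos": [-0.6133, -0.47, 0.1067], "angular": [0, 0, 0.2853]}, {"jaw": 1, "delta_pos": [-0.6133, -0.47, 0.1067], "angular": [0, 0, 0.2853]}, {"jaw": 1, "delta_pos": [-0.6133, -0.47, 0.1067], "angular": [0, 0, 0.2853]}, {"jaw": 1, "delta_pos": [-0.6133, -0.47, 0.1067], "angular": [0, 0, 0.2853]}, {"jaw": 1, "delta_pos": [-0.6133, -0.47, 0.1067], "angular": [0, 0, 0.2853]}, {"jaw": 1, "delta_pos": [-0.6133, -0.47, 0.1067], "angular": [0, 0, 0.2853]}, {"jaw": 1, "delta_pos": [-0.6133, -0.47, 0.1067], "angular": [0, 0, 0.2853]}, {"jaw": 1, "delta_pos": [-0.6133, -0.47, 0.1067], "angular": [0, 0, 0.2853]}, {"jaw": 1, "delta_pos": [-0.6133, -0.47, 0.1067], "angular": [0, 0, 0.2853]}])

```text
t: 3.0
tool_pos: [464.6, 118.2, 163.0]
tcp_rot: [[-0.075, 0.997, 0.001], [0.997, 0.075, 0.0], [0.0, 0.001, -1.0]]
wrist_force: [1.3, 1.0, 0.3]
opening: 85.2
grasp_force: 0.0
```

```bash
python3 to.py 508.5 48.8 40 4.3
```

```text
t 3.0 tcp [464.6 118.2 163. ] j [  7.  13. -18.  59.   0.  92.] op 85.2 F [1.3 1.  0.3]
delta m [-0.0725  0.0385  0.123 ] rv [ 0.0009 -0.0003 -0.0003]
```

To row units: 0.103 m / 0.75 = 0.1373, -0.0725 m / 0.75 = -0.0967.

>>> apply_moves(plan=[{"jaw": 1, "delta_pos": [-0.0967, 0.0513, 0.08], "angular": [0, 0, 0]}, {"jaw": 1, "delta_pos": [-0.0967, 0.0513, 0.08], "angular": [0, 0, 0]}, {"jaw": 1, "delta_pos": [-0.0967, 0.0513, 0.08], "angular": [0, 0, 0]}, {"jaw": 1, "delta_pos": [-0.0967, 0.0513, 0.1373], "angular": [0, 0, 0]}, {"jaw": 1, "delta_pos": [-0.0967, 0.0513, 0.1373], "angular": [0, 0, 0]}, {"jaw": 1, "delta_pos": [-0.0967, 0.0513, 0.1373], "angular": [0, 0, 0]}, {"jaw": 1, "delta_pos": [-0.0967, 0.0513, 0.1373], "angular": [0, 0, 0]}])

```text
t: 3.58
tool_pos: [507.4, 51.4, 60.8]
tcp_rot: [[-0.076, 0.997, -0.0], [0.997, 0.076, 0.0], [0.0, -0.0, -1.0]]
wrist_force: [1.1, -0.5, 0.3]
opening: 85.2
grasp_force: 0.0
```

```bash
python3 to.py 508.5 48.8 1.5 4.3
python3 - <<'E'
from h import *
t=grab_frame("top");s=grab_frame("scene")
a=cv2.resize(t[180:280,220:330],(400,364),interpolation=3);b=cv2.resize(s[170:270,240:350],(400,364),interpolation=3)
save("g1.png",np.hstack([cv2.convertScaleAbs(a,alpha=1.8),cv2.convertScaleAbs(b,alpha=1.3)]))
E
```

```text
t 3.58 tcp [507.4  51.4  60.8] j [ -1.  21. -23.  46.   0.  84.] op 85.2 F [ 1.1 -0.5  0.3]
delta m [-0.0027  0.0009  0.0593] rv [-0.0003 -0.0004  0.001 ]
```

View pics/g1.png

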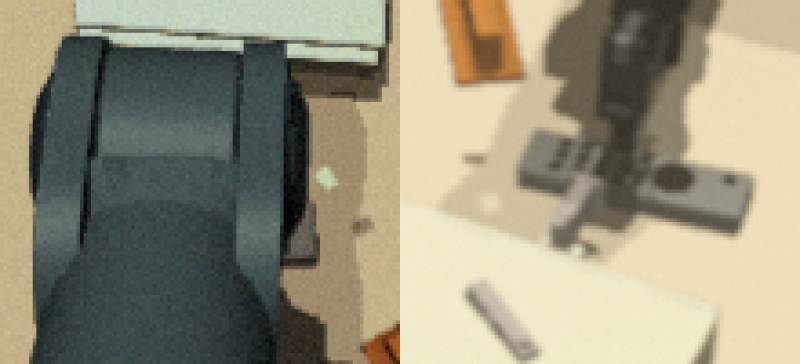

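The finger straddles the remote near its middle (right half, about (625,170)), and the pull is clear of the gripper. I'll descend and grip.

To row units: 0.058 m / 0.75 = 0.0773, -0.001 m / 0.75 = -0.0013.

>>> apply_moves(plan=[{"jaw": 1, "delta_pos": [-0.0013, 0.0013, 0.04], "angular": [0, 0, 0]}, {"jaw": 1, "delta_pos": [-0.0013, 0.0013, 0.06], "angular": [0, 0, 0]}, {"jaw": 1, "delta_pos": [-0.0013, 0.0013, 0.0773], "angular": [0, 0, 0]}, {"jaw": 1, "delta_pos": [-0.0013, 0.0013, 0.0773], "angular": [0, 0, 0]}, {"jaw": 1, "delta_pos": [-0.0013, 0.0013, 0.0773], "angular": [0, 0, 0]}, {"jaw": 1, "delta_pos": [-0.0013, 0.0013, 0.0773], "angular": [0, 0, 0]}])

```text
t: 4.18
tool_pos: [506.9, 50.5, 2.4]
tcp_rot: [[-0.076, 0.997, -0.003], [0.997, 0.076, 0.001], [0.001, -0.003, -1.0]]
wrist_force: [-4.9, 1.0, -1.0]
opening: 85.5
grasp_force: 0.0
```

>>> apply_moves(plan=[{"jaw": 0.6, "delta_pos": [0, 0, 0], "angular": [0, 0, 0]}, {"jaw": 0.4, "delta_pos": [0, 0, 0], "angular": [0, 0, 0]}, {"jaw": 0.2, "delta_pos": [0, 0, 0], "angular": [0, 0, 0]}, {"jaw": 0, "delta_pos": [0, 0, 0], "angular": [0, 0, 0]}, {"jaw": 0, "delta_pos": [0, 0, 0], "angular": [0, 0, 0]}, {"jaw": 0, "delta_pos": [0, 0, 0], "angular": [0, 0, 0]}, {"jaw": 0, "delta_pos": [0, 0, 0], "angular": [0, 0, 0]}, {"jaw": 0, "delta_pos": [0, 0, 0], "angular": [0, 0, 0]}])

```text
t: 4.85
tool_pos: [511.0, 49.7, 3.5]
tcp_rot: [[-0.075, 0.997, 0.004], [0.997, 0.075, 0.0], [-0.0, 0.004, -1.0]]
wrist_force: [0.5, 0.3, 5.3]
opening: 40.1
grasp_force: 62.3
```

To row units: -0.14 m / 0.75 = -0.1867, -0.11 m / 0.75 = -0.1467.

>>> apply_moves(plan=[{"jaw": 0, "delta_pos": [0, 0, -0.0267], "angular": [0, 0, 0]}, {"jaw": 0, "delta_pos": [0, 0, -0.0667], "angular": [0, 0, 0]}, {"jaw": 0, "delta_pos": [0, 0, -0.1067], "angular": [0, 0, 0]}, {"jaw": 0, "delta_pos": [0, 0, -0.1467], "angular": [0, 0, 0]}, {"jaw": 0, "delta_pos": [0, 0, -0.1867], "angular": [0, 0, 0]}, {"jaw": 0, "delta_pos": [0, 0, -0.1867], "angular": [0, 0, 0]}, {"jaw": 0, "delta_pos": [0, 0, -0.1867], "angular": [0, 0, 0]}, {"jaw": 0, "delta_pos": [0, 0, -0.1867], "angular": [0, 0, 0]}])

```text
t: 5.52
tool_pos: [508.5, 49.8, 141.4]
tcp_rot: [[-0.075, 0.997, -0.0], [0.997, 0.075, 0.0], [0.0, -0.0, -1.0]]
wrist_force: [-1.1, 0.6, -1.3]
opening: 40.7
grasp_force: 61.5
```

```bash
python3 to.py 451.5 -277.5 143 -62
```

```text
t 5.52 tcp [508.5  49.8 141.4] j [ -2.  17. -16.  57.   0.  84.] op 40.7 F [-1.1  0.6 -1.3]
delta m [-0.3221 -0.0813 -0.0016] rv [-2.000e-04  0.000e+00  1.157e+00]
```

To row units: -0.322 m / 0.75 = -0.4293, -0.075 m / 0.75 = -0.1, 1.157 rad / 4 = 0.2893.

>>> apply_moves(plan=[{"jaw": 0, "delta_pos": [-0.04, -0.0093, 0], "angular": [0, 0, 0.025]}, {"jaw": 0, "delta_pos": [-0.08, -0.02, 0], "angular": [0, 0, 0.05]}, {"jaw": 0, "delta_pos": [-0.12, -0.0307, 0], "angular": [0, 0, 0.0775]}, {"jaw": 0, "delta_pos": [-0.16, -0.04, 0], "angular": [0, 0, 0.105]}, {"jaw": 0, "delta_pos": [-0.2, -0.0507, 0], "angular": [0, 0, 0.1325]}, {"jaw": 0, "delta_pos": [-0.24, -0.06, 0], "angular": [0, 0, 0.16]}, {"jaw": 0, "delta_pos": [-0.28, -0.0707, 0], "angular": [0, 0, 0.1875]}, {"jaw": 0, "delta_pos": [-0.32, -0.08, 0], "angular": [0, 0, 0.215]}, {"jaw": 0, "delta_pos": [-0.36, -0.0907, 0], "angular": [0, 0, 0.2425]}, {"jaw": 0, "delta_pos": [-0.3933, -0.1, 0], "angular": [0, 0, 0.265]}, {"jaw": 0, "delta_pos": [-0.4293, -0.108, 0], "angular": [0, 0, 0.2893]}, {"jaw": 0, "delta_pos": [-0.4293, -0.108, 0], "angular": [0, 0, 0.2893]}])

```text
t: 6.52
tool_pos: [450.5, -281.4, 139.9]
tcp_rot: [[0.887, 0.463, -0.002], [0.463, -0.887, -0.001], [-0.003, -0.0, -1.0]]
wrist_force: [0.1, -0.2, -1.2]
opening: 40.6
grasp_force: 61.4
```

>>> apply_moves(plan=[{"jaw": 0, "delta_pos": [0, 0, 0], "angular": [0, 0, 0]}, {"jaw": 0, "delta_pos": [0, 0, 0], "angular": [0, 0, 0]}, {"jaw": 0, "delta_pos": [0, 0, 0], "angular": [0, 0, 0]}])

```text
t: 6.77
tool_pos: [451.4, -275.8, 140.8]
tcp_rot: [[0.882, 0.471, -0.002], [0.471, -0.882, 0.002], [-0.001, -0.003, -1.0]]
wrist_force: [0.3, 0.3, -1.9]
opening: 40.6
grasp_force: 61.4
```

```bash
python3 to.py 451.5 -277.5 80 -62
python3 - <<'E'
from h import *
from fit import *
t=grab_frame("top");s=grab_frame("scene")
a=cv2.resize(t[205:335,330:460],(400,400),interpolation=3);b=cv2.resize(s[100:200,140:240],(400,400),interpolation=3)
save("g2.png",np.hstack([cv2.convertScaleAbs(a,alpha=1.8),cv2.convertScaleAbs(b,alpha=1.3)]))
fit("remote",[451.5,-277.5,np.radians(28)],z0=138)
E
```

```text
t 6.77 tcp [ 451.4 -275.8  140.8] j [-38.  19. -13.  58.   0. 114.] op 40.6 F [ 0.3  0.3 -1.9]
delta m [-0.0007  0.0017  0.0608] rv [-0.0026  0.0007  0.0018]
remote [ 451.7 -277.3   28.2] 0.721
remote [ 450.9 -274.8   28.1] 0.606
remote [ 450.4 -281.2   30.5] 0.878
```

View pics/g2.png

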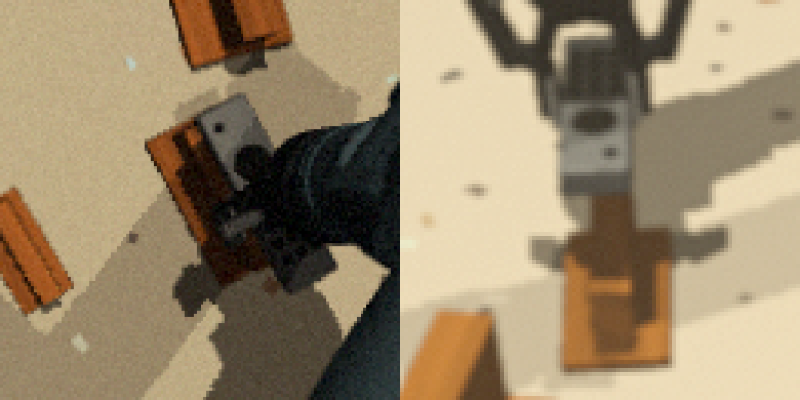

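The remote is held level over the medium rest (left half around (245,190)), and its long axis is parallel to the rib. I'll lower it.

To row units: 0.072 m / 0.75 = 0.096, 0.065 m / 0.75 = 0.0867.

>>> apply_moves(plan=[{"jaw": 0, "delta_pos": [-0.0007, 0.0013, 0.0333], "angular": [0, 0, 0]}, {"jaw": 0, "delta_pos": [-0.0007, 0.0013, 0.0667], "angular": [0, 0, 0]}, {"jaw": 0, "delta_pos": [-0.0007, 0.0013, 0.0867], "angular": [0, 0, 0]}, {"jaw": 0, "delta_pos": [-0.0007, 0.0013, 0.096], "angular": [0, 0, 0]}, {"jaw": 0, "delta_pos": [-0.0007, 0.0013, 0.096], "angular": [0, 0, 0]}, {"jaw": 0, "delta_pos": [-0.0007, 0.0013, 0.096], "angular": [0, 0, 0]}, {"jaw": 0, "delta_pos": [-0.0007, 0.0013, 0.096], "angular": [0, 0, 0]}])

```text
t: 7.65
tool_pos: [453.0, -279.1, 71.2]
tcp_rot: [[0.883, 0.47, 0.002], [0.47, -0.883, -0.001], [0.001, 0.002, -1.0]]
wrist_force: [-0.1, 0.6, -0.6]
opening: 40.1
grasp_force: 61.4
```

To row units: 0.004 m / 0.75 = 0.0053, 0.002 m / 0.75 = 0.0027.

>>> apply_moves(plan=[{"jaw": 0, "delta_pos": [0, 0, 0.0013], "angular": [0, 0, 0]}, {"jaw": 0, "delta_pos": [0, 0, 0.0027], "angular": [0, 0, 0]}, {"jaw": 0, "delta_pos": [0, 0, 0.004], "angular": [0, 0, 0]}, {"jaw": 0, "delta_pos": [0, 0, 0.0053], "angular": [0, 0, 0]}, {"jaw": 0, "delta_pos": [0, 0, 0.0053], "angular": [0, 0, 0]}, {"jaw": 0, "delta_pos": [0, 0, 0.0053], "angular": [0, 0, 0]}])

```text
t: 8.15
tool_pos: [452.0, -278.4, 65.9]
tcp_rot: [[0.883, 0.47, -0.0], [0.47, -0.883, 0.0], [0.0, -0.0, -1.0]]
wrist_force: [-0.8, -0.3, -1.5]
opening: 40.6
grasp_force: 61.4
```

To row units: 0.003 m / 0.75 = 0.004, 0.002 m / 0.75 = 0.0027.

>>> apply_moves(plan=[{"jaw": 0, "delta_pos": [0, 0, 0.0013], "angular": [0, 0, 0]}, {"jaw": 0, "delta_pos": [0, 0, 0.0027], "angular": [0, 0, 0]}, {"jaw": 0, "delta_pos": [0, 0, 0.004], "angular": [0, 0, 0]}, {"jaw": 0, "delta_pos": [0, 0, 0.004], "angular": [0, 0, 0]}, {"jaw": 0, "delta_pos": [0, 0, 0.004], "angular": [0, 0, 0]}])

```text
t: 8.57
tool_pos: [452.1, -278.5, 63.5]
tcp_rot: [[0.883, 0.47, 0.0], [0.47, -0.883, -0.0], [0.0, 0.0, -1.0]]
wrist_force: [-1.9, 1.1, 5.5]
opening: 40.5
grasp_force: 62.1
```

>>> apply_moves(plan=[{"jaw": 0.5, "delta_pos": [0, 0, 0], "angular": [0, 0, 0]}, {"jaw": 0.6, "delta_pos": [0, 0, 0], "angular": [0, 0, 0]}, {"jaw": 0.7, "delta_pos": [0, 0, 0], "angular": [0, 0, 0]}, {"jaw": 0.8, "delta_pos": [0, 0, 0], "angular": [0, 0, 0]}, {"jaw": 0.8, "delta_pos": [0, 0, 0], "angular": [0, 0, 0]}, {"jaw": 0.8, "delta_pos": [0, 0, 0], "angular": [0, 0, 0]}, {"jaw": 0.8, "delta_pos": [0, 0, -0.0267], "angular": [0, 0, 0]}, {"jaw": 0.8, "delta_pos": [0, 0, -0.0667], "angular": [0, 0, 0]}, {"jaw": 0.8, "delta_pos": [0, 0, -0.1067], "angular": [0, 0, 0]}, {"jaw": 0.8, "delta_pos": [0, 0, -0.1467], "angular": [0, 0, 0]}, {"jaw": 0.8, "delta_pos": [0, 0, -0.16], "angular": [0, 0, 0]}, {"jaw": 0.8, "delta_pos": [0, 0, -0.16], "angular": [0, 0, 0]}])

```text
t: 9.57
tool_pos: [454.0, -280.0, 186.1]
tcp_rot: [[0.883, 0.47, 0.005], [0.47, -0.883, -0.004], [0.003, 0.006, -1.0]]
wrist_force: [0.3, -0.1, -0.2]
opening: 68.3
grasp_force: 0.0
```

```bash
python3 to.py 603 40.9 180 86.4; python3 - <<'E'
from fit import *
t=grab_frame("top");s=grab_frame("scene")
fit("remote",[452,-278,np.radians(28)],z0=60)
E
```

```text
t 9.57 tcp [ 454.  -280.   186.1] j [-38.  17.  -8.  64.   0. 114.] op 68.3 F [ 0.3 -0.1 -0.2]
delta m [ 0.2822 -0.2134  0.0056] rv [ 0.0057  0.0067 -2.5899]
remote [ 453.  -278.6   28. ] 0.802
remote [ 451.9 -276.9   26.6] 0.687
remote [ 452.4 -280.2   28.1] 0.942
```

To row units: 0.282 m / 0.75 = 0.376, -0.213 m / 0.75 = -0.284, -2.59 rad / 4 = -0.6475.

>>> apply_moves(plan=[{"jaw": 0.8, "delta_pos": [0.376, -0.284, 0], "angular": [0, 0, -0.6475]}, {"jaw": 0.8, "delta_pos": [0.376, -0.284, 0], "angular": [0, 0, -0.6475]}, {"jaw": 0.8, "delta_pos": [0.376, -0.284, 0], "angular": [0, 0, -0.6475]}, {"jaw": 0.8, "delta_pos": [0.376, -0.284, 0], "angular": [0, 0, -0.6475]}, {"jaw": 0.8, "delta_pos": [0.376, -0.284, 0], "angular": [0, 0, -0.6475]}, {"jaw": 0.8, "delta_pos": [0.376, -0.284, 0], "angular": [0, 0, -0.6475]}, {"jaw": 0.8, "delta_pos": [0.376, -0.284, 0], "angular": [0, 0, -0.6475]}, {"jaw": 0.8, "delta_pos": [0.376, -0.284, 0], "angular": [0, 0, -0.6475]}, {"jaw": 0.8, "delta_pos": [0.376, -0.284, 0], "angular": [0, 0, -0.6475]}, {"jaw": 0.8, "delta_pos": [0.376, -0.284, 0], "angular": [0, 0, -0.6475]}, {"jaw": 0.8, "delta_pos": [0.376, -0.284, 0], "angular": [0, 0, -0.6475]}, {"jaw": 0.8, "delta_pos": [0.376, -0.284, 0], "angular": [0, 0, -0.6475]}])

```text
t: 10.87
tool_pos: [600.3, 42.9, 181.2]
tcp_rot: [[-0.413, 0.911, -0.003], [0.911, 0.413, 0.0], [0.001, -0.002, -1.0]]
wrist_force: [0.1, 0.4, 0.2]
opening: 68.2
grasp_force: 0.0
```

```bash
python3 to.py 560 41 185 86.4; python3 - <<'E'
from fit import *
t=grab_frame("top");s=grab_frame("scene")
fit("remote",[452,-278,np.radians(28)],z0=60)
fit("organizer",[746.7,32,np.radians(-3.6)])
for n in("top","scene"):
    c=camera_params(n)
    for r in regions_of("latch",n)[:3]:
        v,u=np.nonzero(r["pixels"]); print(n,"latch",round(r["p"],2),r["extent"],np.round(ray(c,[[u.mean(),v.mean()]],70),1))
a=cv2.resize(t[180:310,240:440],(520,338),interpolation=3);b=cv2.resize(s[110:260,150:330],(280,233),interpolation=3)
b=np.vstack([b,np.zeros((105,280,3),np.uint8)])
save("g3.png",np.hstack([cv2.convertScaleAbs(a,alpha=1.8),cv2.convertScaleAbs(b,alpha=1.3)]))
E
```

```text
t 10.87 tcp [600.3  42.9 181.2] j [-2. 26.  4. 68. -0. 64.] op 68.2 F [0.1 0.4 0.2]
delta m [ 0.0149 -0.0375 -0.0037] rv [-0.0016 -0.0024 -1.0822]
remote [ 451.9 -279.3   28.2] 0.892
remote [ 451.7 -276.6   27.8] 0.93
remote [ 454.5 -279.2   28.2] 0.912
organizer [746.2  29.8  -3.8] 0.564
organizer [752.   22.7  -7.4] 0.178
organizer [746.5  30.   -3.6] 0.951
scene latch 0.75 [282.2, 216.4, 294.1, 237.8] [[609.3  41.7  70. ]]
```

View pics/g3.png

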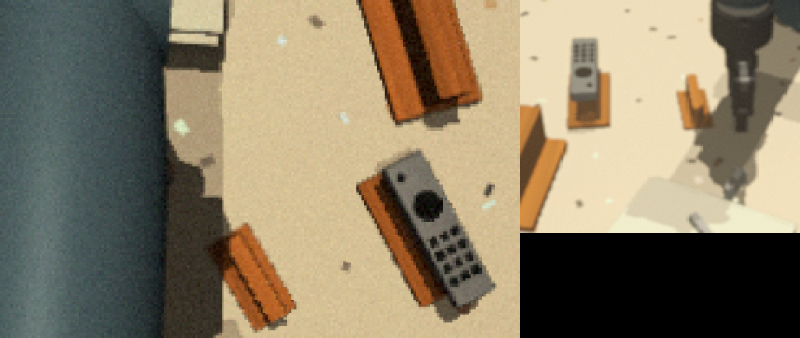

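The remote lies centred on the medium rest (left half about (440,230)), fit (451.7,-276.6, 27.8°) against rest (451.9,-276, 27.9°) in the same camera. Next I finish the turn and check the predicted pull position on the first pictures.

To row units: -0.0375 m / 0.75 = -0.05, 0.015 m / 0.75 = 0.02, -1.08 rad / 4 = -0.27.

>>> apply_moves(plan=[{"jaw": 0.8, "delta_pos": [0.02, -0.05, 0], "angular": [0, 0, -0.27]}, {"jaw": 0.8, "delta_pos": [0.02, -0.05, 0], "angular": [0, 0, -0.27]}, {"jaw": 0.8, "delta_pos": [0.02, -0.05, 0], "angular": [0, 0, -0.27]}, {"jaw": 0.8, "delta_pos": [0.02, -0.05, 0], "angular": [0, 0, -0.27]}, {"jaw": 0.8, "delta_pos": [0.02, -0.05, 0], "angular": [0, 0, -0.27]}, {"jaw": 0.8, "delta_pos": [0.02, -0.05, 0], "angular": [0, 0, -0.27]}, {"jaw": 0.8, "delta_pos": [0.02, -0.05, 0], "angular": [0, 0, -0.27]}, {"jaw": 0.8, "delta_pos": [0.02, -0.05, 0], "angular": [0, 0, -0.27]}, {"jaw": 0.8, "delta_pos": [0.02, -0.05, 0], "angular": [0, 0, -0.27]}, {"jaw": 0.8, "delta_pos": [0.02, -0.05, 0], "angular": [0, 0, -0.27]}, {"jaw": 0.8, "delta_pos": [0.02, -0.05, 0], "angular": [0, 0, -0.27]}])

```text
t: 12.38
tool_pos: [560.7, 40.5, 183.0]
tcp_rot: [[-0.997, 0.075, 0.0], [0.075, 0.997, 0.0], [-0.0, 0.0, -1.0]]
wrist_force: [-0.1, 0.4, -0.1]
opening: 68.3
grasp_force: 0.0
```

```bash
python3 - <<'E'
from fit import *
out=[]
for n,(x0,y0,w) in(("top",(258,185,50)),("scene",(262,205,50))):
    im=cv2.cvtColor(cv2.imread(f"pics/{n}0.png"),cv2.COLOR_BGR2RGB); c=camera_params(n)
    k=8; a=cv2.convertScaleAbs(cv2.resize(im[y0:y0+w,x0:x0+w],(w*k,w*k),interpolation=3),alpha=1.6 if n=="top" else 1.1)
    th=np.radians(-3.7); R=np.array([[np.cos(th),-np.sin(th),0],[np.sin(th),np.cos(th),0],[0,0,1]])
    for pts,col in((box(-161,-127,-6,6,50,76),(255,0,0)),(box(-140,-136,-22,22,0,22),(0,255,0))):
        q=(proj(c,pts@R.T+[746.6,32,0])-[x0,y0]+.5)*k
        for i in range(8):
            for j in range(i):
                if bin(i^j).count("1")==1: cv2.line(a,tuple(map(int,q[i])),tuple(map(int,q[j])),col,1)
    out.append(a)
save("ov.png",np.hstack(out))
E
python3 to.py 604 41 100 86.3
```

```text
t 12.38 tcp [560.7  40.5 183. ] j [-2. 21. -3. 66.  0.  2.] op 68.3 F [-0.1  0.4 -0.1]
delta m [-0.0431  0.0038  0.083 ] rv [ 0.0001  0.0002 -0.0106]
```

View pics/ov.png

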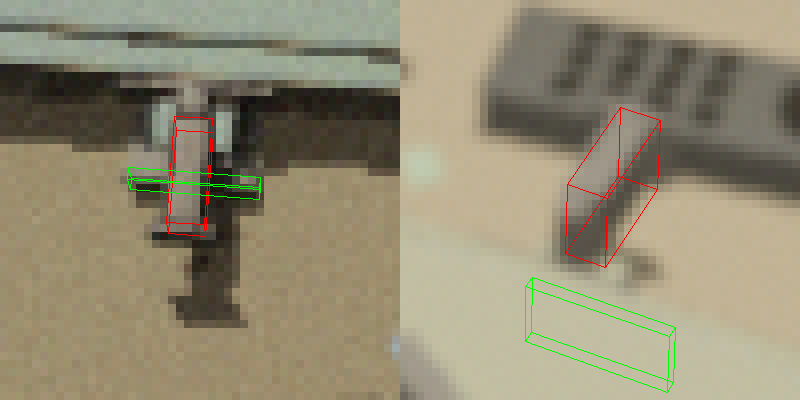

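The overlay shows the predicted pull box (red, about (190,175) left and (612,190) right) on the real pull within about 1 px.

To row units: 0.136 m / 0.75 = 0.1813, -0.0425 m / 0.75 = -0.0567, -0.01 rad / 4 = -0.0025.

>>> apply_moves(plan=[{"jaw": 0.7, "delta_pos": [-0.0567, 0.0064, 0.0267], "angular": [0, 0, -0.0025]}, {"jaw": 0.7, "delta_pos": [-0.0567, 0.0064, 0.0667], "angular": [0, 0, -0.0025]}, {"jaw": 0.7, "delta_pos": [-0.0567, 0.0064, 0.1067], "angular": [0, 0, -0.0025]}, {"jaw": 0.7, "delta_pos": [-0.0567, 0.0064, 0.14], "angular": [0, 0, -0.0025]}, {"jaw": 0.7, "delta_pos": [-0.0567, 0.0064, 0.1667], "angular": [0, 0, -0.0025]}, {"jaw": 0.7, "delta_pos": [-0.0567, 0.0064, 0.1813], "angular": [0, 0, -0.0025]}, {"jaw": 0.7, "delta_pos": [-0.0567, 0.0064, 0.1813], "angular": [0, 0, -0.0025]}, {"jaw": 0.7, "delta_pos": [-0.0567, 0.0064, 0.1813], "angular": [0, 0, -0.0025]}, {"jaw": 0.7, "delta_pos": [-0.0567, 0.0064, 0.1813], "angular": [0, 0, -0.0025]}])

```text
t: 13.13
tool_pos: [604.7, 42.2, 48.5]
tcp_rot: [[-0.998, 0.063, 0.003], [0.063, 0.998, -0.0], [-0.003, 0.0, -1.0]]
wrist_force: [0.8, -1.0, 0.2]
opening: 59.8
grasp_force: 0.0
```

```bash
python3 to.py 603.5 42 46 86.3; python3 - <<'E'
from h import *
s=grab_frame("scene")
save("g4.png",cv2.convertScaleAbs(cv2.resize(s[170:270,230:350],(600,500),interpolation=3),alpha=1.3))
E
```

```text
t 13.13 tcp [604.7  42.2  48.5] j [-2. 31. -8. 50.  0.  2.] op 59.8 F [ 0.8 -1.   0.2]
delta m [ 0.0012 -0.0002  0.0025] rv [0.0002 0.0027 0.0013]
```

View pics/g4.png

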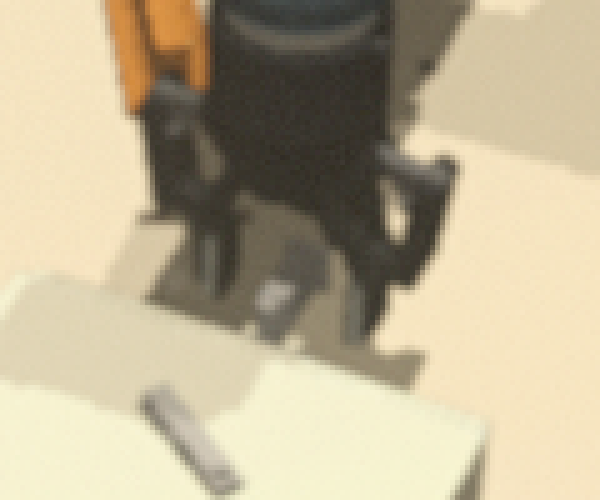

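The fingers stand either side of the pull (pull about (280,295), fingers at (212,280) and (362,310)). I'll close.

>>> apply_moves(plan=[{"jaw": 0.5, "delta_pos": [0, 0, 0], "angular": [0, 0, 0]}, {"jaw": 0.35, "delta_pos": [0, 0, 0], "angular": [0, 0, 0]}, {"jaw": 0.25, "delta_pos": [0, 0, 0], "angular": [0, 0, 0]}, {"jaw": 0.15, "delta_pos": [0, 0, 0], "angular": [0, 0, 0]}, {"jaw": 0, "delta_pos": [0, 0, 0], "angular": [0, 0, 0]}, {"jaw": 0, "delta_pos": [0, 0, 0], "angular": [0, 0, 0]}, {"jaw": 0, "delta_pos": [0, 0, 0], "angular": [0, 0, 0]}, {"jaw": 0, "delta_pos": [0, 0, 0], "angular": [0, 0, 0]}, {"jaw": 0, "delta_pos": [0, 0, 0], "angular": [0, 0, 0]}, {"jaw": 0, "delta_pos": [0, 0, 0], "angular": [0, 0, 0]}])

```text
t: 14.02
tool_pos: [603.7, 40.7, 47.6]
tcp_rot: [[-0.998, 0.064, 0.001], [0.064, 0.998, -0.003], [-0.001, -0.003, -1.0]]
wrist_force: [-2.5, -4.7, 4.6]
opening: 11.3
grasp_force: 59.2
```

>>> apply_moves(plan=[{"jaw": 0, "delta_pos": [0, -0.0013, -0.004], "angular": [0, 0, 0]}, {"jaw": 0, "delta_pos": [0, -0.0013, -0.0093], "angular": [0, 0, 0]}, {"jaw": 0, "delta_pos": [0, -0.0013, -0.0147], "angular": [0, 0, 0]}, {"jaw": 0, "delta_pos": [0, -0.0013, -0.02], "angular": [0, 0, 0]}, {"jaw": 0, "delta_pos": [0, -0.0013, -0.0253], "angular": [0, 0, 0]}, {"jaw": 0, "delta_pos": [0, -0.0013, -0.0267], "angular": [0, 0, 0]}, {"jaw": 0, "delta_pos": [0, -0.0013, -0.0267], "angular": [0, 0, 0]}, {"jaw": 0, "delta_pos": [0, -0.0013, -0.0267], "angular": [0, 0, 0]}])

```text
t: 14.68
tool_pos: [603.6, 40.7, 67.2]
tcp_rot: [[-0.998, 0.063, 0.001], [0.063, 0.998, -0.001], [-0.001, -0.001, -1.0]]
wrist_force: [2.2, -4.7, -2.9]
opening: 10.7
grasp_force: 58.5
```

>>> apply_moves(plan=[{"jaw": 0, "delta_pos": [0.0053, 0, 0], "angular": [0, 0, 0]}, {"jaw": 0, "delta_pos": [0.0107, 0, 0], "angular": [0, 0, 0]}, {"jaw": 0, "delta_pos": [0.016, 0, 0], "angular": [0, 0, 0]}, {"jaw": 0, "delta_pos": [0.0213, 0, 0], "angular": [0, 0, 0]}, {"jaw": 0, "delta_pos": [0.0267, 0, 0], "angular": [0, 0, 0]}, {"jaw": 0, "delta_pos": [0.0267, 0, 0], "angular": [0, 0, 0]}])

```text
t: 15.18
tool_pos: [582.9, 42.0, 67.1]
tcp_rot: [[-0.998, 0.063, -0.0], [0.063, 0.998, -0.001], [-0.0, -0.001, -1.0]]
wrist_force: [1.8, -6.1, -2.3]
opening: 11.1
grasp_force: 58.4
```

To row units: 0.08 m / 0.75 = 0.1067, 0.072 m / 0.75 = 0.096.

>>> apply_moves(plan=[{"jaw": 0, "delta_pos": [0.0107, 0, 0], "angular": [0, 0, 0]}, {"jaw": 0, "delta_pos": [0.0213, 0, 0], "angular": [0, 0, 0]}, {"jaw": 0, "delta_pos": [0.032, 0, 0], "angular": [0, 0, 0]}, {"jaw": 0, "delta_pos": [0.0427, 0, 0], "angular": [0, 0, 0]}, {"jaw": 0, "delta_pos": [0.0533, 0, 0], "angular": [0, 0, 0]}, {"jaw": 0, "delta_pos": [0.064, 0, 0], "angular": [0, 0, 0]}, {"jaw": 0, "delta_pos": [0.0747, 0, 0], "angular": [0, 0, 0]}, {"jaw": 0, "delta_pos": [0.0853, 0, 0], "angular": [0, 0, 0]}, {"jaw": 0, "delta_pos": [0.096, 0, 0], "angular": [0, 0, 0]}, {"jaw": 0, "delta_pos": [0.1067, 0, 0], "angular": [0, 0, 0]}, {"jaw": 0, "delta_pos": [0.1067, 0, 0], "angular": [0, 0, 0]}, {"jaw": 0, "delta_pos": [0.1067, 0, 0], "angular": [0, 0, 0]}])

```text
t: 16.18
tool_pos: [504.9, 46.9, 67.8]
tcp_rot: [[-0.998, 0.063, 0.003], [0.063, 0.998, -0.001], [-0.003, -0.001, -1.0]]
wrist_force: [4.0, -6.2, -2.6]
opening: 11.4
grasp_force: 58.4
```

>>> apply_moves(plan=[{"jaw": 0, "delta_pos": [0, 0, 0], "angular": [0, 0, 0]}, {"jaw": 0, "delta_pos": [0, 0, 0], "angular": [0, 0, 0]}, {"jaw": 0, "delta_pos": [0, 0, 0], "angular": [0, 0, 0]}, {"jaw": 0, "delta_pos": [0, 0, 0], "angular": [0, 0, 0]}])

```text
t: 16.52
tool_pos: [505.5, 46.9, 67.8]
tcp_rot: [[-0.998, 0.063, 0.004], [0.063, 0.998, -0.001], [-0.004, -0.001, -1.0]]
wrist_force: [4.7, -5.5, -3.1]
opening: 11.2
grasp_force: 58.4
```

```bash
python3 - <<'E'
from h import *
t=grab_frame("top");s=grab_frame("scene")
a=cv2.resize(t[90:310,150:440],(420,319),interpolation=3);b=cv2.resize(s[130:330,160:430],(380,281),interpolation=3)
b=np.vstack([b,np.zeros((38,380,3),np.uint8)])
save("end.png",np.hstack([cv2.convertScaleAbs(a,alpha=1.8),cv2.convertScaleAbs(b,alpha=1.3)]))
E
```

```text
(no output)
```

View pics/end.png

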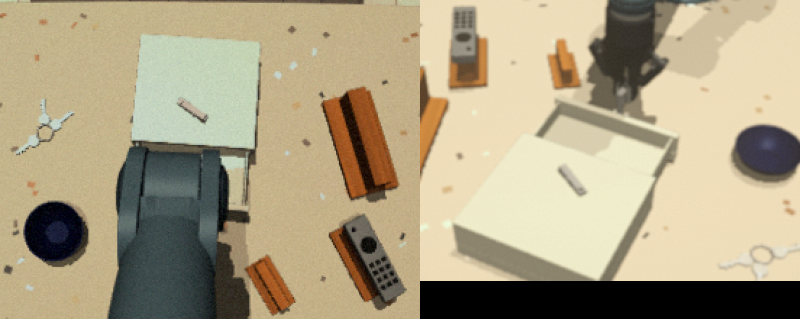

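The tray is open about 98 mm with the pull still held (right half (622,95)). The remote is on the rest, and the dish, keys and clipper have not moved. I'll add a small correction and hand in.

To row units: 0.0015 m / 0.75 = 0.002.

>>> apply_moves(plan=[{"jaw": 0, "delta_pos": [0.002, 0, 0], "angular": [0, 0, 0]}, {"jaw": 0, "delta_pos": [0.002, 0, 0], "angular": [0, 0, 0]}, {"jaw": 0, "delta_pos": [0.002, 0, 0], "angular": [0, 0, 0]}, {"jaw": 0, "delta_pos": [0.002, 0, 0], "angular": [0, 0, 0]}])

```text
t: 16.95
tool_pos: [504.1, 47.0, 67.8]
tcp_rot: [[-0.998, 0.063, 0.004], [0.063, 0.998, -0.001], [-0.004, -0.001, -1.0]]
wrist_force: [4.5, -5.7, -2.8]
opening: 11.3
grasp_force: 58.5
```

```bash
python3 -c "
from workcell import *
print(finish_job())"
```

```text
the job is handed in; nothing more can be done
None
```

I handed the job in at about 17 s: the remote lies buttons up on the 140 x 70 mm rest, the tray is held about 10 cm open with the bolt lifted about 20 mm, and the dish, keys and clipper look unmoved in the last picture; no verdict came back.

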